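# Run the microplate tray home under the sealing head

### The arm

A 6-joint arm with a two-finger parallel gripper is mounted at the origin on the work surface. World frame = base frame: x ahead of the robot, y to its left, z up, the work surface at z = 0. Lengths are in m, angles in rad, forces in N, time in s.
With the tool pointing down it reaches from about 0.3 to 0.775 m from the base axis. Payload 14.6 kg.
Tool frame: the origin (TCP) lies at the centre of the arm's flange, where the gripper is bolted on; the fingertips stand 199 mm ahead of it and the grasp point (between the pads) lies 180 mm ahead of it; x points along the fingers, z is the direction in which the jaws open and shut, and the axes are right-handed (so a half turn about x gives the same grasp; the last joint's range is limited). The gripper opens to 94 mm and grips with 3 to 60 N. Pads are 16 mm wide; open, the fingers measure 119 mm over their backs; the gripper's body (75 mm by 177 mm) begins 78 mm behind the grasp point.
Start: joints at [1.078, 0.3, 1.521, -0, 1.321, -0.067], TCP at [0.227, 0.501, 0.405] pointing down, gripper open.
Joint ranges: [-3.03, 3.03], [-0.79, 2.21], [0.23, 2.52], [-1.04, 4.18], [0, 3.07], [-2.55, 2.55]. Speed limits (rad/s): [2.22, 2.22, 2.57, 3.14, 3.14, 3.14].

### API

Orientations are given as a unit quaternion [w, x, y, z].
In Python, from station import manip gives the robot as it stands. The module is installed in compiled form; this text tells all that it offers.
- The arm moves only by the tool play_rows, never from a script. Its argument "series" is a list of rows, each an object with "gripper": the opening in per cent of the stroke, from 0 (shut) to 100 (fully open); "xyz": the shift along the world's x, y, z in mm, a list of three; "angular": the turn, a rotation vector about the world's x, y, z in degrees, a list of three. In form: [{"gripper": gripper, "xyz": [tx, ty, tz], "angular": [rx, ry, rz]}, ...]. A call has 1 to 12 rows; each row shifts and turns the commanded pose from where the row before left it; what a row does not reach is not made up. A row lasts 1/10 s, in which the tool goes at most 50 mm and 8.59 degrees, less where a joint would pass 70% of its speed; a pose out of reach is approached as far as the arm can. A call with a gripper value outside its range is refused whole. The fingers move at their own pace and stop on an object; "grip_force" is the grip in N (left out, the last holds). Time passes only in rows, so rows that do not move let the fingers close. It gives the time, the measured TCP pose, the force and the opening at its end, in the units of the state.
- manip.state(): the state, without advancing time (a new reading comes with each control period).
- manip.camera(name): name is "scene" or "top"; returns the picture (384x512x3 uint8, blue, green, red); there is no depth.
- manip.calibration(name): a dict with "fx", "fy", "cx", "cy" (pixels), "dist" ([k1, k2, p1, p2, k3] as OpenCV has them; the pictures are not rectified), "R" (3x3) and "t" (3): a world point X has camera coordinates R X + t. Camera axes: x right, y down, z forward; pixel columns grow to the right and rows downward; lengths in m; the calibration is good to about 2 mm. A picture is of the moment at which its call begins. calibration takes no time and is no camera call.
- manip.close_job(): hands the job in, once; it reports no verdict.
The state is a dict: "clock": time; "qpos": joint angles; "joint_vel": joint speeds; "effort": joint torques, N m; "eef_pos": TCP position; "orientation": TCP orientation; "contact_force": force on the tool from outside, world axes, zero at the start; "ft_torque": the same for the moment, N m; "width": finger opening in m.
Only numpy, scipy, OpenCV 4.12 (cv2) and the standard library are available. Lean on these libraries where they do the work, as an engineer would, in place of code of your own. Each camera call takes 0.05 s, during which the arm holds its last target. There are 200 camera calls.

### The job

The microplate in the sealer's tray is ready to be sealed. Push the lever of the eccentric tray lock round until the cam's low point faces the tray and the lever meets its stop, push the tray fully home under the sealing head by its front, then push the lever all the way back to its other stop so the cam locks the tray in. Do not touch or lift the microplate, leave the other things on the bench where they are, and finish clear of the machine.

Things in the scene. Friction and masses are not known exactly. Their poses are not given: they have to be found in the camera images.
- sealer: Microplate sealer fixed to the bench: grey deck 12 mm thick, white sealing head 198 mm wide, 195 mm high (steel yoke to 235 mm). Origin: bench top, on the tray's centreline, level with the lock's axis. x = the way the tray is pushed, y = left (towards the lock), z up. Deck spans x -105..345, y -100..175 mm; the head's front is at x = 145 mm; tray and plate enter its slot, 76 mm high.
- tray_front (a point): Centre of the tray's flat front face (moves with the tray), 35 mm high: push here, along the sealer's +x. x -75, y 0 in the sealer's frame when the tray is out. The boxed white front is 150 mm wide (y), 120 mm deep (x, behind this face), from 18 to 52 mm high, with a thin black pad on its face. Behind it lies the open nest with the microplate. Axes as the sealer's.
- tray (a joint): Tray position along its rails in m: 0 = out (start), 0.091 = fully home against its stop. It runs along the sealer's +x, drags with about 3 N and stays where it is left. A steel follower block 45 mm long stands out 23 mm from the tray's left edge, 20 to 32 mm high; the cam blocks it.
- lock_axis (a point): Point on the lock's vertical axis, 80 mm high: x 0, y 109 mm in the sealer's frame, 34 mm left of the tray's edge. The eccentric cam is a steel disc 40 mm in diameter at 18 to 34 mm height, its centre 12 mm off this axis, under a dark flat lever (top 44 mm high). The spindle on the axis ends 56 mm high.
- lock_handle (a point): Point on the centreline of the upright black handle at the lever's end, 80 mm high, 60 mm from the lock's axis; moves with the lever. The handle is round, 14 to 18 mm in diameter, from 42 to 102 mm high: push it sideways along its arc with the fingertips 60 to 90 mm above the bench, clear above the tray (52 mm).
- lock (a joint): Lock angle in rad, counter-clockwise from above. 0 = released stop: low point faces the tray, lever forward, 20 degrees left of the sealer's +x. 2.45 = locked stop: lever back, 160 degrees left of +x. Lever heading from +x = 0.35 + this. Starts at 1.7 to 2.4 (tray blocked). The tray passes below 0.6; the lock turns back only with the tray home. About 2 N at the handle; stays where left.
- nest (a point): Centre of the floor of the tray's nest, 30 mm high, 173.5 mm behind the tray's front face; moves with the tray. The microplate sits here between steel corner locators 7 mm high.
- microplate: White 96-well microplate, 127.8 mm (y) x 85.5 mm (x) x 14.4 mm, loose in the nest (about 1 mm play), 90 g. Origin: centre of its underside. It rides on the tray and is left alone.
- tube_rack: Blue rack 75 x 125 mm with small tubes, 45 mm high, on the bench left of the lock. Origin: centre of its underside, as for all things below. Leave it alone.
- tip_box: Clear pipette-tip box with blue deck and white tips, 85 x 122 x 63 mm, right of the tray. Leave it alone.
- pcr_rack: Pink rack 80 x 120 x 22 mm, right of the sealing head. Leave it alone.
- reagent_bottle: Small white bottle, 34 mm in diameter, 65 mm high, left of the lock on the robot's side. Leave it alone.
- tube_stand: White block 58 x 58 x 36 mm carrying a clear tube with a green cap, 110 mm high in all, left of the sealing head. Leave it alone.
- film_paddle: Flat white plastic paddle, about 155 x 60 mm and 4 to 9 mm thick, lying right of the tray on the robot's side. Leave it alone.

How it is judged:
By the outcome, as a careful person would: the job done as asked, in the order asked, and still so for the second after the job is handed in, with the robot touching nothing.
It also fails if it takes over 67 s, if anything falls off the work surface, if the arm or the gripper's body presses on something with over 40 N, if the wrist force passes 120 N, or if a joint passes its speed limit or range.

## Working session

There is one attempt and no reset: what is moved stays moved. The work goes in short steps, Python scripts to look and compute and a tool call to move; the robot and the scene stay as the last step left them, time stands still between calls to the robot, and variables do not carry over. Pictures are saved under pics/ and viewed, about 8 in all and at most 12, crops included, and the job is handed in when it is done.

Besides the shell and the picture viewer there is one more tool, called after "Emit:" in YAML: its name, and indented under it one key for each argument. play_rows: Moves the arm, as the interface text tells. Its arguments: {"type":"object","properties":{"series":{"type":"array","items":{"type":"object","properties":{"gripper":{"type":"number"},"xyz":{"type":"array","items":{"type":"number"}},"angular":{"type":"array","items":{"type":"number"}}}}},"grip_force":{"type":"number"}},"required":["series"]}

```bash
mkdir -p pics
python3 - <<'E'
from station import manip
import cv2
for n in("scene","top"):
    cv2.imwrite(f"pics/{n}0.png",cv2.resize(manip.camera(n),(800,600)))
    c=manip.calibration(n);print(n,c)
print(manip.state())
E
```

```text
scene {'fx': 428.06954283421203, 'fy': 428.06954283421203, 'cx': 256.48987403266017, 'cy': 186.68593609961883, 'dist': array([-0.07798745,  0.        ,  0.        ,  0.        ,  0.        ]), 'R': array([[-0.83761269,  0.54587373,  0.02066033],
       [ 0.39349838,  0.6291709 , -0.67030068],
       [-0.37889841, -0.55332255, -0.74180196]]), 't': array([ 0.47883767, -0.17043549,  1.20206281])}
top {'fx': 363.9634962858368, 'fy': 363.9634962858368, 'cx': 255.39109060554392, 'cy': 190.500537544014, 'dist': array([-0.08447013,  0.        ,  0.        ,  0.        ,  0.        ]), 'R': array([[ 0.01030086, -0.99958133,  0.027038  ],
       [-0.98741567, -0.01443539, -0.15748621],
       [ 0.15781058, -0.0250755 , -0.98715097]]), 't': array([0.01383829, 0.58401145, 0.85564732])}
{'clock': 0.1, 'qpos': array([ 1.07841062e+00,  3.00397386e-01,  1.52148217e+00, -4.32087359e-05,
        1.32070131e+00, -6.66049360e-02]), 'joint_vel': array([ 3.92234496e-05, -8.84774272e-05, -2.76516019e-03, -5.29527305e-04,
       -1.44871147e-04,  2.13943937e-03]), 'effort': array([-1.59508098e-03, -5.32637787e+01, -3.53282726e+01,  7.08582345e-02,
        2.34507979e-02, -3.44784723e-05]), 'eef_pos': array([0.22716384, 0.50086887, 0.40416851]), 'orientation': array([ 0.59405453, -0.38325459,  0.59465143,  0.38289008]), 'contact_force': array([ 0.63588977,  0.5172919 , -0.74396973]), 'ft_torque': array([ 0.00403665, -0.00486286, -0.02686029]), 'width': 0.09424690872285472}
```

View pics/scene0.png

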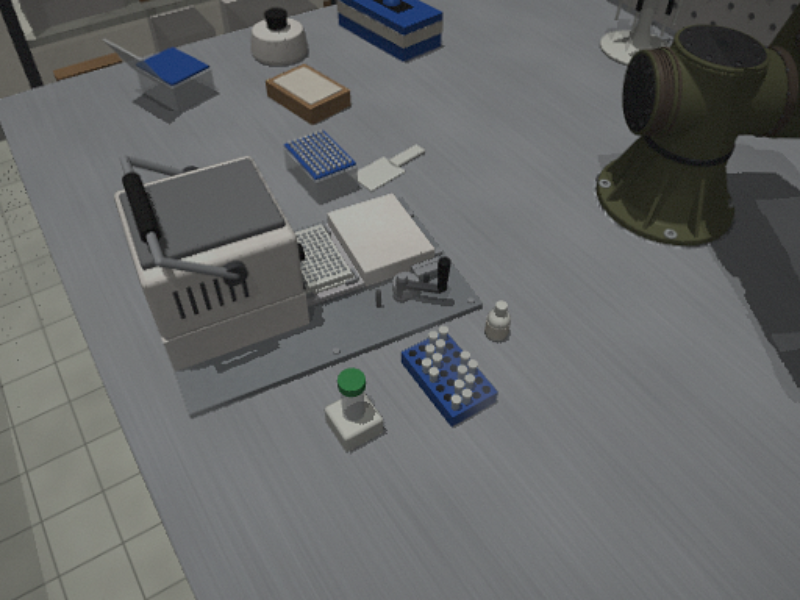

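View pics/top0.png

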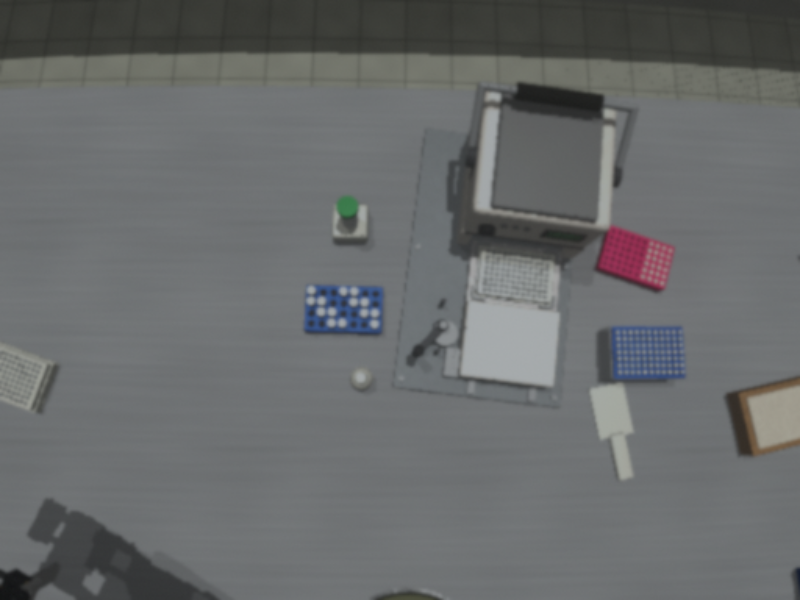

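The scene picture shows the head on the left, the tray front at (380,235) and the black handle at (444,275). In the top picture the tray front's top is at (510,343), the spindle near (443,326), the handle near (418,350), and deck corners at (395,387), (560,405) and (427,130).

```bash
cat > h.py <<'E'
from station import manip
import cv2, numpy as np
def ray(n,uv,z):
    c=manip.calibration(n);K=np.array([[c['fx'],0,c['cx']],[0,c['fy'],c['cy']],[0,0,1]])
    p=cv2.undistortPoints(np.array(uv,float).reshape(-1,1,2),K,c['dist']).reshape(-1,2)
    d=np.c_[p,np.ones(len(p))]@c['R']; o=-c['R'].T@c['t']
    return o+d*((z-o[2])/d[:,2])[:,None]
def proj(n,X):
    c=manip.calibration(n);K=np.array([[c['fx'],0,c['cx']],[0,c['fy'],c['cy']],[0,0,1]])
    return cv2.projectPoints(np.array(X,float).reshape(-1,1,3),cv2.Rodrigues(c['R'])[0],c['t'],K,c['dist'])[0].reshape(-1,2)
E
python3 - <<'E'
from h import *
s=.64
print("deck",ray("top",np.array([[395,387],[560,405],[427,130]])*s,.012).round(4))
im=manip.camera("top");g=cv2.cvtColor(im,cv2.COLOR_BGR2GRAY)
print(g[220,325], g[200,325],g[240,325])
m=((g>150)*255).astype(np.uint8)
m=cv2.morphologyEx(m,cv2.MORPH_OPEN,np.ones((5,5)))
for c in cv2.findContours(m,0,2)[0]:
    if cv2.pointPolygonTest(c,(325.,220.),False)>0:
        b=cv2.boxPoints(cv2.minAreaRect(c));print(b, cv2.contourArea(c))
        w=ray("top",b,.052);print(w.round(4))
        ctr=w.mean(0);e=[w[(i+1)%4]-w[i] for i in range(4)];print([round(float(np.linalg.norm(x)),4) for x in e],[round(float(np.degrees(np.arctan2(x[1],x[0]))),2) for x in e],ctr)
r=cv2.resize(im[180:265,240:370],None,fx=6,fy=6,interpolation=cv2.INTER_CUBIC);cv2.imwrite("pics/c1.png",cv2.convertScaleAbs(r,alpha=1.4))
E
```

```text
deck [[ 0.4436  0.0253  0.012 ]
 [ 0.4163 -0.2434  0.012 ]
 [ 0.8861 -0.0255  0.012 ]]
170 169 169
[[294.73273 239.82852]
 [300.0442  190.25476]
 [358.65704 196.5347 ]
 [353.34558 246.10846]] 2724.5
[[ 0.4633 -0.0753  0.052 ]
 [ 0.5851 -0.0892  0.052 ]
 [ 0.5714 -0.2362  0.052 ]
 [ 0.449  -0.2192  0.052 ]]
[0.1226, 0.1477, 0.1236, 0.1446] [-6.5, -95.32, 172.09, 84.33] [ 0.51717523 -0.15497867  0.052     ]
```

View pics/c1.png

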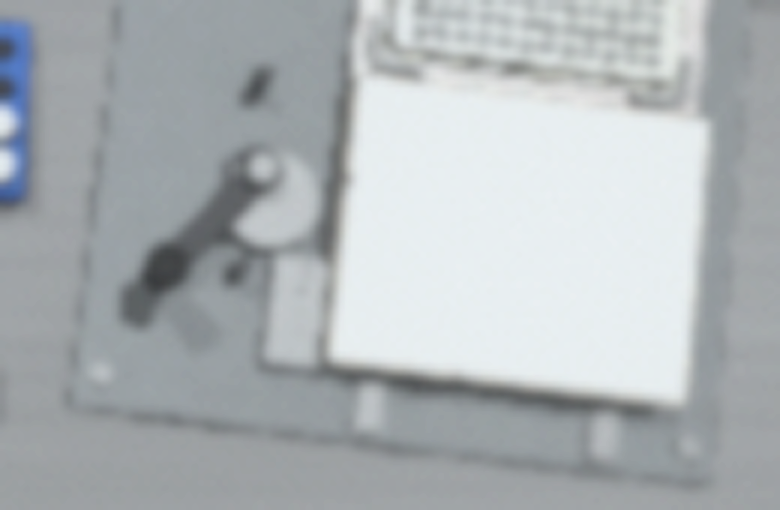

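The crop shows the spindle top at crop pixel (264,168), the handle top probably at (165,268), with its lower end towards (137,303), and the follower block right behind the cam.

```bash
cat >> h.py <<'E'
def crop(p): return np.array(p,float)/6+[240-.4,180-.4]
E
python3 - <<'E'
from h import *
def T(yaw):
    c,s=np.cos(yaw),np.sin(yaw);return np.array([[c,-s],[s,c]])
deck=ray("top",crop([[70,405],[708,482]]),.012)[:,:2]
far=ray("top",np.array([[427,130]])*.64,.012)[:,:2]
box=ray("top",crop([[362,78],[708,118],[688,403],[330,362]]),.052)[:,:2]
sp=ray("top",crop([[264,168]]),.056)[:,:2]
W=np.r_[deck,far,box,sp]
S=np.array([[-105,175],[-105,-100],[345,175],[45,75],[45,-75],[-75,-75],[-75,75],[0,109]])/1000
a=S-S.mean(0);b=W-W.mean(0)
yaw=np.arctan2((a[:,0]*b[:,1]-a[:,1]*b[:,0]).sum(),(a*b).sum())
O=W.mean(0)-T(yaw)@S.mean(0)
print(np.degrees(yaw),O,((S@T(yaw).T+O-W)*1000).round(1))
ax=T(yaw)@[0,.109]+O;print("axis",ax)
for z,p in((.102,[165,268]),(.08,[160,275]),(.042,[137,303])):
    h=ray("top",crop([p]),z)[0,:2]-ax;print(z,np.hypot(*h),np.degrees(np.arctan2(h[1],h[0])-yaw))
for q in (1.7,1.9,2.0,2.1,2.2,2.4):
    th=.35+q+yaw; h=ax+.06*np.array([np.cos(th),np.sin(th)])
    P=[[*h,.102],[*h,.042]];print(q,h.round(3),((proj("top",P)-[239.6,179.6])*6).round(0).tolist(),(proj("scene",P)/.64).round(0).tolist())
print("front",T(yaw)@[-.075,0]+O)
E
```

```text
-6.715825016643554 [ 0.52801367 -0.1564821 ] [[-0.8  0.5]
 [-2.4 -2.2]
 [ 5.1  2.4]
 [ 2.3  1.6]
 [-0.6 -2.9]
 [-2.6 -0.7]
 [-0.7  1.8]
 [-0.2 -0.3]]
axis [ 0.54076068 -0.04823002]
0.102 0.06150796388295086 142.22258540085087
0.08 0.06290032596176125 142.62683324985483
0.042 0.07447564107641888 143.53856329461073
1.7 [0.52  0.008] [[131.0, 209.0], [125.0, 222.0]] [[437.0, 270.0], [434.0, 299.0]]
1.9 [0.509 0.003] [[145.0, 237.0], [138.0, 248.0]] [[441.0, 265.0], [438.0, 294.0]]
2.0 [ 0.504 -0.001] [[154.0, 250.0], [146.0, 260.0]] [[442.0, 262.0], [440.0, 291.0]]
2.1 [ 0.499 -0.005] [[164.0, 262.0], [156.0, 272.0]] [[443.0, 259.0], [441.0, 288.0]]
2.2 [ 0.495 -0.009] [[176.0, 273.0], [166.0, 282.0]] [[444.0, 256.0], [441.0, 285.0]]
2.4 [ 0.488 -0.019] [[201.0, 291.0], [190.0, 299.0]] [[444.0, 251.0], [441.0, 279.0]]
front [ 0.45352829 -0.14771123]
```

Run:
```python
from h import *
from scipy.spatial.transform import Rotation as R
s=manip.state();w,x,y,z=s['orientation'];m=R.from_quat([x,y,z,w]).as_matrix();print(m.round(3),np.degrees(np.arctan2(m[1,2],m[0,2])))
```

```text
[[-0.    -0.911  0.413]
 [-0.001  0.413  0.911]
 [-1.     0.    -0.001]] 65.60110517211946
```

Emit:
play_rows:
  series:
    - {"gripper": 48, "xyz": [20, -38, 0], "angular": [0, 0, -2]}
    - {"gripper": 48, "xyz": [20, -38, 0], "angular": [0, 0, -2]}
    - {"gripper": 48, "xyz": [20, -38, 0], "angular": [0, 0, -2]}
    - {"gripper": 48, "xyz": [20, -38, 0], "angular": [0, 0, -2]}
    - {"gripper": 48, "xyz": [20, -38, 0], "angular": [0, 0, -2]}
    - {"gripper": 48, "xyz": [20, -38, 0], "angular": [0, 0, -2]}
    - {"gripper": 48, "xyz": [20, -38, 0], "angular": [0, 0, -2]}
    - {"gripper": 48, "xyz": [20, -38, 0], "angular": [0, 0, -2]}
    - {"gripper": 48, "xyz": [20, -38, 0], "angular": [0, 0, -2]}
    - {"gripper": 48, "xyz": [20, -38, 0], "angular": [0, 0, -2]}
    - {"gripper": 48, "xyz": [20, -38, -10], "angular": [0, 0, 0]}
    - {"gripper": 48, "xyz": [0, 0, 0], "angular": [0, 0, 0]}

```text
clock: 1.35
eef_pos: [0.4484, 0.0795, 0.3934]
orientation: [0.652, -0.273, 0.653, 0.273]
contact_force: [-0.4, 0.9, -0.4]
width: 0.0449
```

Emit:
play_rows:
  series:
    - {"gripper": 48, "xyz": [15, -28, 0], "angular": [0, 0, 0]}
    - {"gripper": 48, "xyz": [15, -28, 0], "angular": [0, 0, 0]}
    - {"gripper": 48, "xyz": [15, -25, -20], "angular": [0, 0, 0]}
    - {"gripper": 48, "xyz": [5, -7, -25], "angular": [0, 0, 0]}
    - {"gripper": 48, "xyz": [0, 0, -24], "angular": [0, 0, 0]}
    - {"gripper": 48, "xyz": [0, 0, 0], "angular": [0, 0, 0]}
    - {"gripper": 48, "xyz": [0, 0, 0], "angular": [0, 0, 0]}

```text
clock: 2.05
eef_pos: [0.4972, -0.0046, 0.3263]
orientation: [0.652, -0.274, 0.652, 0.274]
contact_force: [0.5, -0.6, 0.5]
width: 0.0451
```

Run:
```python
from h import *
a=manip.camera("scene")[120:220,220:330];b=manip.camera("top")[170:270,230:340]
cv2.imwrite("pics/c2.png",cv2.convertScaleAbs(np.hstack([cv2.resize(i,(390,355),interpolation=2) for i in(a,b)]),alpha=1.6))
p=manip.state()['eef_pos'];print(p)
P=[[p[0],p[1],.125]];print((proj("scene",P)-[220,120])*3.55,(proj("top",P)-[230,170])*3.55+[390,0])
```

```text
[ 0.49731151 -0.00463961  0.32708944]
[[232.04109521 135.68378647]] [[523.09410878 189.54981851]]
```

View pics/c2.png

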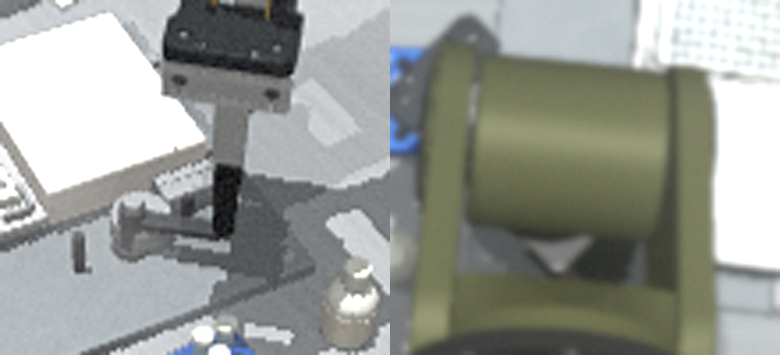

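The scene crop shows the fingers over the handle at the lever's end, near crop (225,215). The top view is blocked by the wrist. I'll lower around the handle.

Emit:
play_rows:
  series:
    - {"gripper": 48, "xyz": [0, 0, -10], "angular": [0, 0, 0]}
    - {"gripper": 48, "xyz": [0, 0, -10], "angular": [0, 0, 0]}
    - {"gripper": 48, "xyz": [0, 0, -8], "angular": [0, 0, 0]}
    - {"gripper": 48, "xyz": [0, 0, -8], "angular": [0, 0, 0]}
    - {"gripper": 48, "xyz": [0, 0, 0], "angular": [0, 0, 0]}

```text
clock: 2.65
eef_pos: [0.497, -0.0051, 0.2883]
orientation: [0.651, -0.274, 0.652, 0.274]
contact_force: [0.6, -0.5, 1.1]
width: 0.0447
```

```bash
python3 -c "
import numpy as np
h=np.radians(np.arange(137,-14,-6));p=np.c_[np.cos(h),np.sin(h)]*60
print(np.diff(p,axis=0).round(1).tolist())"
```

```text
[[4.5, 4.4], [4.9, 3.9], [5.3, 3.3], [5.6, 2.8], [5.9, 2.1], [6.1, 1.5], [6.2, 0.9], [6.3, 0.2], [6.3, -0.4], [6.2, -1.1], [6.0, -1.7], [5.8, -2.4], [5.5, -2.9], [5.2, -3.5], [4.8, -4.0], [4.4, -4.5], [3.9, -4.9], [3.3, -5.3], [2.8, -5.6], [2.1, -5.9], [1.5, -6.1], [0.9, -6.2], [0.2, -6.3], [-0.4, -6.3], [-1.1, -6.2]]
```

Emit:
play_rows:
  series:
    - {"gripper": 48, "xyz": [0, 0, -10], "angular": [0, 0, 0]}
    - {"gripper": 48, "xyz": [0, 0, -10], "angular": [0, 0, 0]}
    - {"gripper": 48, "xyz": [0, 0, 0], "angular": [0, 0, 0]}

```text
clock: 2.95
eef_pos: [0.4969, -0.0051, 0.2682]
orientation: [0.651, -0.274, 0.653, 0.274]
contact_force: [-0.6, -0.1, 0.0]
width: 0.0454
```

Emit:
play_rows:
  series:
    - {"gripper": 48, "xyz": [4.5, 4.4, 0], "angular": [0, 0, -6]}
    - {"gripper": 48, "xyz": [4.9, 3.9, 0], "angular": [0, 0, -6]}
    - {"gripper": 48, "xyz": [5.3, 3.3, 0], "angular": [0, 0, -6]}
    - {"gripper": 48, "xyz": [5.6, 2.8, 0], "angular": [0, 0, -6]}
    - {"gripper": 48, "xyz": [5.9, 2.1, 0], "angular": [0, 0, -6]}
    - {"gripper": 48, "xyz": [6.1, 1.5, 0], "angular": [0, 0, -6]}
    - {"gripper": 48, "xyz": [6.2, 0.9, 0], "angular": [0, 0, -6]}
    - {"gripper": 48, "xyz": [0, 0, 0], "angular": [0, 0, 0]}

```text
clock: 3.75
eef_pos: [0.536, 0.0138, 0.2696]
orientation: [0.707, -0.022, 0.707, 0.022]
contact_force: [-0.8, -0.1, 0.1]
width: 0.0452
```

Emit:
play_rows:
  series:
    - {"gripper": 48, "xyz": [6.3, 0.2, 0], "angular": [0, 0, -6]}
    - {"gripper": 48, "xyz": [6.3, -0.4, 0], "angular": [0, 0, -6]}
    - {"gripper": 48, "xyz": [6.2, -1.1, 0], "angular": [0, 0, -6]}
    - {"gripper": 48, "xyz": [6.0, -1.7, 0], "angular": [0, 0, -6]}
    - {"gripper": 48, "xyz": [5.8, -2.4, 0], "angular": [0, 0, -6]}
    - {"gripper": 48, "xyz": [5.5, -2.9, 0], "angular": [0, 0, -6]}
    - {"gripper": 48, "xyz": [5.2, -3.5, 0], "angular": [0, 0, -6]}
    - {"gripper": 48, "xyz": [4.8, -4.0, 0], "angular": [0, 0, -6]}

```text
clock: 4.55
eef_pos: [0.5817, -0.0019, 0.2695]
orientation: [0.654, 0.267, 0.655, -0.267]
contact_force: [-2.2, 3.0, 0.4]
width: 0.0451
```

Run:
```python
from h import *
a=manip.camera("scene")[110:220,200:330]
cv2.imwrite("pics/c3.png",cv2.convertScaleAbs(cv2.resize(a,(650,550),interpolation=2),alpha=1.6))
```

```text
(no output)
```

View pics/c3.png

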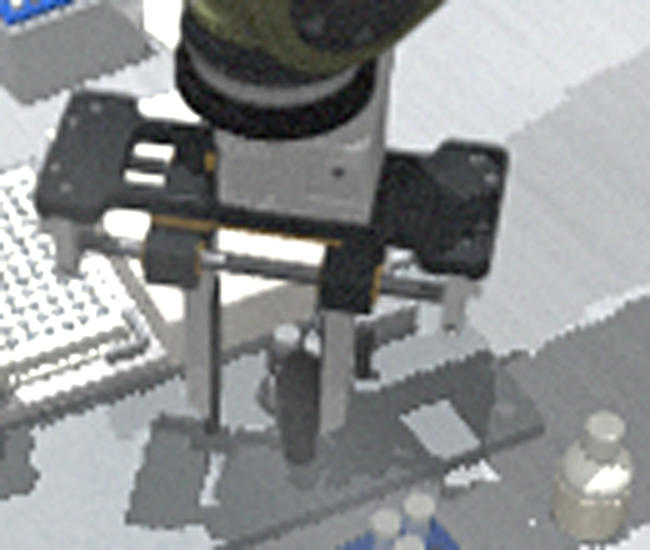

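The handle stands between the fingers, at crop (298,400), and touches the rear one. The lever is following.

Emit:
play_rows:
  series:
    - {"gripper": 48, "xyz": [4.4, -4.5, 0], "angular": [0, 0, -6]}
    - {"gripper": 48, "xyz": [3.9, -4.9, 0], "angular": [0, 0, -6]}
    - {"gripper": 48, "xyz": [3.3, -5.3, 0], "angular": [0, 0, -6]}
    - {"gripper": 48, "xyz": [2.8, -5.6, 0], "angular": [0, 0, -6]}
    - {"gripper": 48, "xyz": [2.1, -5.9, 0], "angular": [0, 0, -6]}
    - {"gripper": 48, "xyz": [0.8, -3, 0], "angular": [0, 0, -3]}

```text
clock: 5.2
eef_pos: [0.5991, -0.0312, 0.2697]
orientation: [0.552, 0.442, 0.552, -0.442]
contact_force: [1.1, 3.6, -0.0]
width: 0.0456
```

Emit:
play_rows:
  series:
    - {"gripper": 48, "xyz": [0.6, -3, 0], "angular": [0, 0, -3]}
    - {"gripper": 48, "xyz": [0.6, -3, 0], "angular": [0, 0, -3]}
    - {"gripper": 48, "xyz": [0.4, -2, 0], "angular": [0, 0, 0]}

```text
clock: 5.5
eef_pos: [0.6006, -0.039, 0.2697]
orientation: [0.529, 0.47, 0.529, -0.469]
contact_force: [1.9, 2.2, 0.4]
width: 0.0449
```

Emit:
play_rows:
  series:
    - {"gripper": 48, "xyz": [0, -2, 0], "angular": [0, 0, 0]}
    - {"gripper": 48, "xyz": [0, -2, 0], "angular": [0, 0, 0]}
    - {"gripper": 48, "xyz": [0, -2, 0], "angular": [0, 0, 0]}
    - {"gripper": 48, "xyz": [0, 0, 0], "angular": [0, 0, 0]}

```text
clock: 5.9
eef_pos: [0.6006, -0.0455, 0.2697]
orientation: [0.528, 0.47, 0.528, -0.47]
contact_force: [0.1, 0.2, 0.5]
width: 0.0452
```

Emit:
play_rows:
  series:
    - {"gripper": 48, "xyz": [0, -2, 0], "angular": [0, 0, 0]}
    - {"gripper": 48, "xyz": [0, -2, 0], "angular": [0, 0, 0]}

```text
clock: 6.1
eef_pos: [0.6007, -0.0481, 0.2696]
orientation: [0.527, 0.471, 0.529, -0.469]
contact_force: [1.8, 23.7, 0.8]
width: 0.0453
```

Emit:
play_rows:
  series:
    - {"gripper": 48, "xyz": [-0.5, -2, 0], "angular": [0, 0, 0]}
    - {"gripper": 48, "xyz": [-0.5, -2, 0], "angular": [0, 0, 0]}

```text
clock: 6.3
eef_pos: [0.6001, -0.0498, 0.2696]
orientation: [0.527, 0.473, 0.53, -0.468]
contact_force: [10.1, 46.2, -1.2]
width: 0.0458
```

Run:
```python
from h import *
a=manip.camera("scene")[110:220,180:310]
cv2.imwrite("pics/c4.png",cv2.convertScaleAbs(cv2.resize(a,(650,550),interpolation=2),alpha=1.6))
print(manip.state()['contact_force'])
```

```text
[ 9.43919801 38.05351098 -1.43635661]
```

View pics/c4.png

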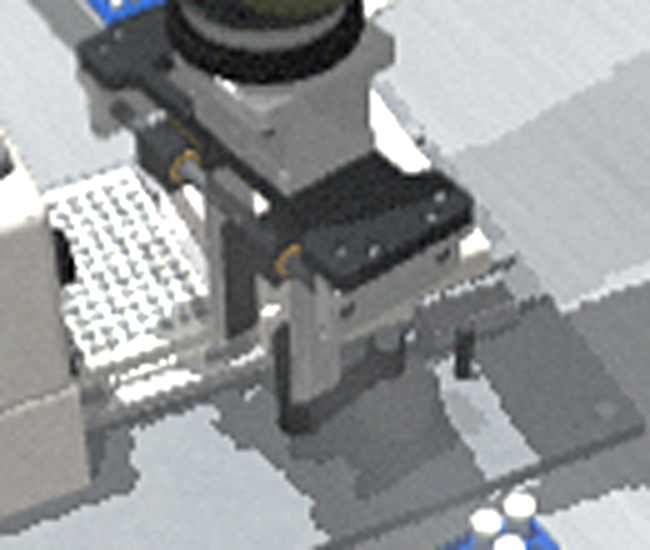

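The lever is forward at its stop: the force rose from 0 to 46 N, and the handle is at the position expected for q = 0. I'll back off and lift.

Emit:
play_rows:
  series:
    - {"gripper": 48, "xyz": [0.5, 6, 0], "angular": [0, 0, 0]}
    - {"gripper": 48, "xyz": [0.5, 6, 0], "angular": [0, 0, 0]}
    - {"gripper": 48, "xyz": [0, 3, 0], "angular": [0, 0, 0]}
    - {"gripper": 48, "xyz": [0, 0, 10], "angular": [0, 0, 0]}
    - {"gripper": 48, "xyz": [0, 0, 25], "angular": [0, 0, 0]}
    - {"gripper": 48, "xyz": [0, 0, 35], "angular": [0, 0, 0]}
    - {"gripper": 48, "xyz": [0, 0, 30], "angular": [0, 0, 0]}
    - {"gripper": 0, "xyz": [0, 0, 0], "angular": [0, 0, 0]}

```text
clock: 7.15
eef_pos: [0.6008, -0.0387, 0.3749]
orientation: [0.53, 0.472, 0.526, -0.469]
contact_force: [-0.1, -0.1, -0.6]
width: 0.0404
```

Emit:
play_rows:
  series:
    - {"gripper": 0, "xyz": [-19.5, -10.3, 0], "angular": [0, 0, -1.3]}
    - {"gripper": 0, "xyz": [-19.5, -10.3, 0], "angular": [0, 0, -1.3]}
    - {"gripper": 0, "xyz": [-19.5, -10.3, 0], "angular": [0, 0, -1.3]}
    - {"gripper": 0, "xyz": [-19.5, -10.3, 0], "angular": [0, 0, -1.3]}
    - {"gripper": 0, "xyz": [-19.5, -10.3, 0], "angular": [0, 0, -1.3]}
    - {"gripper": 0, "xyz": [-19.5, -10.3, 0], "angular": [0, 0, -1.3]}
    - {"gripper": 0, "xyz": [-19.5, -10.3, 0], "angular": [0, 0, -1.3]}
    - {"gripper": 0, "xyz": [-19.5, -10.3, 0], "angular": [0, 0, -1.3]}
    - {"gripper": 0, "xyz": [-19.5, -10.3, 0], "angular": [0, 0, -1.3]}
    - {"gripper": 0, "xyz": [-19.5, -10.3, 0], "angular": [0, 0, -1.3]}
    - {"gripper": 0, "xyz": [0, 0, 0], "angular": [0, 0, 0]}
    - {"gripper": 0, "xyz": [0, 0, 0], "angular": [0, 0, 0]}

```text
clock: 8.35
eef_pos: [0.4057, -0.1415, 0.3698]
orientation: [0.471, 0.527, 0.471, -0.527]
contact_force: [-0.8, -0.1, -0.4]
width: 0.0005
```

Run:
```python
from h import *
a=manip.camera("scene")[90:220,180:330]
cv2.imwrite("pics/c5.png",cv2.convertScaleAbs(cv2.resize(a,(690,598),interpolation=2),alpha=1.6))
```

```text
(no output)
```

View pics/c5.png

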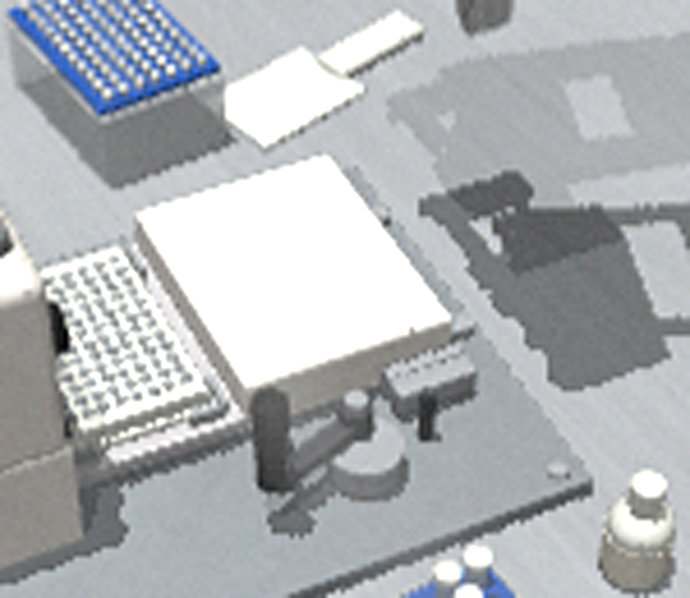

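The lever is forward against its stop at crop (270,440), and the tray is still out. I'll lower in front of the tray.

Emit:
play_rows:
  series:
    - {"gripper": 0, "xyz": [0, 0, -30], "angular": [0, 0, 0]}
    - {"gripper": 0, "xyz": [0, 0, -40], "angular": [0, 0, 0]}
    - {"gripper": 0, "xyz": [0, 0, -40], "angular": [0, 0, 0]}
    - {"gripper": 0, "xyz": [0, 0, -20], "angular": [0, 0, 0]}
    - {"gripper": 0, "xyz": [0, 0, -11], "angular": [0, 0, 0]}
    - {"gripper": 0, "xyz": [0, 0, 0], "angular": [0, 0, 0]}

```text
clock: 9.0
eef_pos: [0.406, -0.141, 0.2278]
orientation: [-0.471, -0.527, -0.472, 0.527]
contact_force: [0.2, 0.8, 0.8]
width: 0.0002
```

Emit:
play_rows:
  series:
    - {"gripper": 0, "xyz": [10, -1.2, 0], "angular": [0, 0, 0]}
    - {"gripper": 0, "xyz": [10, -1.2, 0], "angular": [0, 0, 0]}
    - {"gripper": 0, "xyz": [7, -0.8, 0], "angular": [0, 0, 0]}
    - {"gripper": 0, "xyz": [5, -0.6, 0], "angular": [0, 0, 0]}
    - {"gripper": 0, "xyz": [5, -0.6, 0], "angular": [0, 0, 0]}
    - {"gripper": 0, "xyz": [5, -0.6, 0], "angular": [0, 0, 0]}

```text
clock: 9.6
eef_pos: [0.4479, -0.1462, 0.2287]
orientation: [-0.471, -0.527, -0.472, 0.527]
contact_force: [-4.6, 0.8, 2.6]
width: 0.0004
```

Emit:
play_rows:
  series:
    - {"gripper": 0, "xyz": [6, -0.7, 0], "angular": [0, 0, 0]}
    - {"gripper": 0, "xyz": [6, -0.7, 0], "angular": [0, 0, 0]}
    - {"gripper": 0, "xyz": [6, -0.7, 0], "angular": [0, 0, 0]}
    - {"gripper": 0, "xyz": [6, -0.7, 0], "angular": [0, 0, 0]}
    - {"gripper": 0, "xyz": [6, -0.7, 0], "angular": [0, 0, 0]}
    - {"gripper": 0, "xyz": [6, -0.7, 0], "angular": [0, 0, 0]}
    - {"gripper": 0, "xyz": [6, -0.7, 0], "angular": [0, 0, 0]}
    - {"gripper": 0, "xyz": [6, -0.7, 0], "angular": [0, 0, 0]}
    - {"gripper": 0, "xyz": [6, -0.7, 0], "angular": [0, 0, 0]}
    - {"gripper": 0, "xyz": [6, -0.7, 0], "angular": [0, 0, 0]}
    - {"gripper": 0, "xyz": [6, -0.7, 0], "angular": [0, 0, 0]}
    - {"gripper": 0, "xyz": [6, -0.7, 0], "angular": [0, 0, 0]}

```text
clock: 10.8
eef_pos: [0.5202, -0.1546, 0.2286]
orientation: [-0.471, -0.527, -0.471, 0.527]
contact_force: [-3.5, 1.9, 0.7]
width: 0.0002
```

Emit:
play_rows:
  series:
    - {"gripper": 0, "xyz": [4, -0.5, 0], "angular": [0, 0, 0]}
    - {"gripper": 0, "xyz": [3, -0.3, 0], "angular": [0, 0, 0]}
    - {"gripper": 0, "xyz": [2, -0.2, 0], "angular": [0, 0, 0]}
    - {"gripper": 0, "xyz": [2, -0.2, 0], "angular": [0, 0, 0]}

```text
clock: 11.2
eef_pos: [0.5308, -0.1559, 0.2286]
orientation: [-0.471, -0.527, -0.471, 0.527]
contact_force: [-2.8, 0.5, 0.4]
width: 0.0004
```

Emit:
play_rows:
  series:
    - {"gripper": 0, "xyz": [1.5, -0.2, 0], "angular": [0, 0, 0]}
    - {"gripper": 0, "xyz": [1.5, -0.2, 0], "angular": [0, 0, 0]}

```text
clock: 11.4
eef_pos: [0.5337, -0.1562, 0.2286]
orientation: [-0.471, -0.527, -0.471, 0.527]
contact_force: [-3.4, 1.4, -0.5]
width: 0.0008
```

Emit:
play_rows:
  series:
    - {"gripper": 0, "xyz": [1.5, -0.2, 0], "angular": [0, 0, 0]}
    - {"gripper": 0, "xyz": [1.5, -0.2, 0], "angular": [0, 0, 0]}

```text
clock: 11.6
eef_pos: [0.5362, -0.1566, 0.2286]
orientation: [-0.47, -0.526, -0.472, 0.528]
contact_force: [-22.4, 2.5, 14.0]
width: 0.0005
```

Emit:
play_rows:
  series:
    - {"gripper": 0, "xyz": [1, -0.1, 0], "angular": [0, 0, 0]}
    - {"gripper": 0, "xyz": [0, 0, 0], "angular": [0, 0, 0]}

```text
clock: 11.8
eef_pos: [0.5366, -0.1567, 0.2286]
orientation: [-0.47, -0.526, -0.473, 0.528]
contact_force: [-23.3, 2.9, 14.6]
width: 0.0002
```

The tray is home: 23 N at x = 0.536, where 0.536 was predicted. I'll retreat, lift and return to the handle.

Emit:
play_rows:
  series:
    - {"gripper": 0, "xyz": [-5, 0.6, 0], "angular": [0, 0, 0]}
    - {"gripper": 0, "xyz": [-15, 1.8, 0], "angular": [0, 0, 0]}
    - {"gripper": 0, "xyz": [-20, 2.4, 0], "angular": [0, 0, 0]}
    - {"gripper": 0, "xyz": [0, 0, 30], "angular": [0, 0, 0]}
    - {"gripper": 0, "xyz": [0, 0, 40], "angular": [0, 0, 0]}
    - {"gripper": 0, "xyz": [0, 0, 40], "angular": [0, 0, 0]}
    - {"gripper": 48, "xyz": [0, 0, 32], "angular": [0, 0, 0]}
    - {"gripper": 48, "xyz": [0, 0, 0], "angular": [0, 0, 0]}

```text
clock: 12.6
eef_pos: [0.4981, -0.1521, 0.3754]
orientation: [0.474, 0.529, 0.469, -0.526]
contact_force: [1.0, -0.1, 0.0]
width: 0.0131
```

Emit:
play_rows:
  series:
    - {"gripper": 48, "xyz": [17, 19.3, 0], "angular": [0, 0, 3]}
    - {"gripper": 48, "xyz": [17, 19.3, 0], "angular": [0, 0, 3]}
    - {"gripper": 48, "xyz": [17, 19.3, 0], "angular": [0, 0, 3]}
    - {"gripper": 48, "xyz": [17, 19.3, 0], "angular": [0, 0, 3]}
    - {"gripper": 48, "xyz": [17, 19.3, 0], "angular": [0, 0, 3]}
    - {"gripper": 48, "xyz": [17, 19.3, 0], "angular": [0, 0, 3]}
    - {"gripper": 48, "xyz": [0, 0, -20], "angular": [0, 0, 0]}
    - {"gripper": 48, "xyz": [0, 0, -25], "angular": [0, 0, 0]}
    - {"gripper": 48, "xyz": [0, 0, 0], "angular": [0, 0, 0]}
    - {"gripper": 48, "xyz": [0, 0, 0], "angular": [0, 0, 0]}

```text
clock: 13.6
eef_pos: [0.5998, -0.0362, 0.3257]
orientation: [0.548, 0.447, 0.548, -0.447]
contact_force: [0.2, 0.7, -0.2]
width: 0.0453
```

Run:
```python
from h import *
a=manip.camera("scene")[90:220,160:310]
cv2.imwrite("pics/c6.png",cv2.convertScaleAbs(cv2.resize(a,(690,598),interpolation=2),alpha=1.6))
```

```text
(no output)
```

View pics/c6.png

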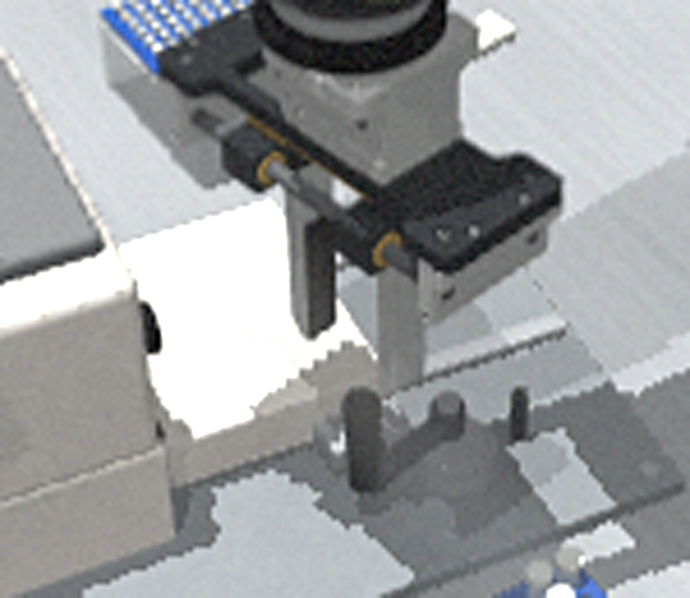

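The tray is home under the head, and the handle at crop (362,435) sits below the gap between the fingers. I'll lower.

Emit:
play_rows:
  series:
    - {"gripper": 48, "xyz": [0, 0, -10], "angular": [0, 0, 0]}
    - {"gripper": 48, "xyz": [0, 0, -10], "angular": [0, 0, 0]}
    - {"gripper": 48, "xyz": [0, 0, -10], "angular": [0, 0, 0]}
    - {"gripper": 48, "xyz": [0, 0, -8], "angular": [0, 0, 0]}
    - {"gripper": 48, "xyz": [0, 0, 0], "angular": [0, 0, 0]}

```text
clock: 14.15
eef_pos: [0.5995, -0.0361, 0.2861]
orientation: [0.547, 0.446, 0.549, -0.447]
contact_force: [-0.0, -0.1, 0.6]
width: 0.0455
```

```bash
python3 -c "
import numpy as np
h=np.radians(np.arange(12,175,6));p=np.c_[np.cos(h),np.sin(h)]*60
print(list(zip(range(12,170,6),np.diff(p,axis=0).round(1).tolist())))"
```

```text
[(12, [-1.6, 6.1]), (18, [-2.3, 5.9]), (24, [-2.9, 5.6]), (30, [-3.4, 5.3]), (36, [-4.0, 4.9]), (42, [-4.4, 4.4]), (48, [-4.9, 4.0]), (54, [-5.3, 3.4]), (60, [-5.6, 2.9]), (66, [-5.9, 2.3]), (72, [-6.1, 1.6]), (78, [-6.2, 1.0]), (84, [-6.3, 0.3]), (90, [-6.3, -0.3]), (96, [-6.2, -1.0]), (102, [-6.1, -1.6]), (108, [-5.9, -2.3]), (114, [-5.6, -2.9]), (120, [-5.3, -3.4]), (126, [-4.9, -4.0]), (132, [-4.4, -4.4]), (138, [-4.0, -4.9]), (144, [-3.4, -5.3]), (150, [-2.9, -5.6]), (156, [-2.3, -5.9]), (162, [-1.6, -6.1]), (168, [-1.0, -6.2])]
```

Emit:
play_rows:
  series:
    - {"gripper": 48, "xyz": [0, 0, -10], "angular": [0, 0, 0]}
    - {"gripper": 48, "xyz": [0, 0, -8], "angular": [0, 0, 0]}
    - {"gripper": 48, "xyz": [0, 0, 0], "angular": [0, 0, 0]}

```text
clock: 14.45
eef_pos: [0.5995, -0.0361, 0.2682]
orientation: [0.547, 0.447, 0.549, -0.447]
contact_force: [0.4, 0.1, 0.3]
width: 0.0448
```

Emit:
play_rows:
  series:
    - {"gripper": 48, "xyz": [-1.6, 6.1, 0], "angular": [0, 0, 6]}
    - {"gripper": 48, "xyz": [-2.3, 5.9, 0], "angular": [0, 0, 6]}
    - {"gripper": 48, "xyz": [-2.9, 5.6, 0], "angular": [0, 0, 6]}
    - {"gripper": 48, "xyz": [-3.4, 5.3, 0], "angular": [0, 0, 6]}
    - {"gripper": 48, "xyz": [-4.0, 4.9, 0], "angular": [0, 0, 6]}
    - {"gripper": 48, "xyz": [-4.4, 4.4, 0], "angular": [0, 0, 6]}

```text
clock: 15.05
eef_pos: [0.5812, -0.0038, 0.2699]
orientation: [0.66, 0.254, 0.659, -0.254]
contact_force: [3.8, 0.0, -2.2]
width: 0.0453
```

Emit:
play_rows:
  series:
    - {"gripper": 48, "xyz": [-4.9, 4.0, 0], "angular": [0, 0, 6]}
    - {"gripper": 48, "xyz": [-5.3, 3.4, 0], "angular": [0, 0, 6]}
    - {"gripper": 48, "xyz": [-5.6, 2.9, 0], "angular": [0, 0, 6]}
    - {"gripper": 48, "xyz": [-5.9, 2.3, 0], "angular": [0, 0, 6]}
    - {"gripper": 48, "xyz": [-6.1, 1.6, 0], "angular": [0, 0, 6]}
    - {"gripper": 48, "xyz": [-6.2, 1.0, 0], "angular": [0, 0, 6]}

```text
clock: 15.65
eef_pos: [0.5471, 0.0115, 0.27]
orientation: [0.707, 0.038, 0.705, -0.038]
contact_force: [3.5, 1.0, -1.9]
width: 0.0452
```

Emit:
play_rows:
  series:
    - {"gripper": 48, "xyz": [-6.3, 0.3, 0], "angular": [0, 0, 6]}
    - {"gripper": 48, "xyz": [-6.3, -0.3, 0], "angular": [0, 0, 6]}
    - {"gripper": 48, "xyz": [-6.2, -1.0, 0], "angular": [0, 0, 6]}
    - {"gripper": 48, "xyz": [-6.1, -1.6, 0], "angular": [0, 0, 6]}
    - {"gripper": 48, "xyz": [-5.9, -2.3, 0], "angular": [0, 0, 6]}
    - {"gripper": 48, "xyz": [-5.6, -2.9, 0], "angular": [0, 0, 6]}

```text
clock: 16.25
eef_pos: [0.5106, 0.0037, 0.27]
orientation: [0.684, -0.182, 0.683, 0.182]
contact_force: [2.1, 2.1, -1.4]
width: 0.0448
```

Emit:
play_rows:
  series:
    - {"gripper": 48, "xyz": [-5.3, -3.4, 0], "angular": [0, 0, 6]}
    - {"gripper": 48, "xyz": [-4.9, -4.0, 0], "angular": [0, 0, 6]}
    - {"gripper": 48, "xyz": [-4.4, -4.4, 0], "angular": [0, 0, 6]}
    - {"gripper": 48, "xyz": [-4.0, -4.9, 0], "angular": [0, 0, 6]}
    - {"gripper": 48, "xyz": [-3.4, -5.3, 0], "angular": [0, 0, 6]}

```text
clock: 16.75
eef_pos: [0.4887, -0.0186, 0.27]
orientation: [0.613, -0.353, 0.612, 0.353]
contact_force: [1.7, 0.9, -0.1]
width: 0.0452
```

Emit:
play_rows:
  series:
    - {"gripper": 48, "xyz": [-2.9, -5.6, 0], "angular": [0, 0, 6]}
    - {"gripper": 48, "xyz": [-1.2, -3, 0], "angular": [0, 0, 3]}

```text
clock: 16.95
eef_pos: [0.4846, -0.0274, 0.27]
orientation: [0.584, -0.4, 0.583, 0.399]
contact_force: [1.3, 1.4, -0.9]
width: 0.0453
```

Emit:
play_rows:
  series:
    - {"gripper": 48, "xyz": [-0.7, -2, 0], "angular": [0, 0, 2]}
    - {"gripper": 48, "xyz": [-0.5, -2, 0], "angular": [0, 0, 2]}

```text
clock: 17.15
eef_pos: [0.4835, -0.0311, 0.27]
orientation: [0.57, -0.419, 0.569, 0.419]
contact_force: [1.0, 2.2, 0.4]
width: 0.045
```

Emit:
play_rows:
  series:
    - {"gripper": 48, "xyz": [-0.3, -1.5, 0], "angular": [0, 0, 0]}
    - {"gripper": 48, "xyz": [0, 0, 0], "angular": [0, 0, 0]}

```text
clock: 17.35
eef_pos: [0.4831, -0.0326, 0.2698]
orientation: [0.57, -0.418, 0.57, 0.418]
contact_force: [-0.4, 2.6, 1.2]
width: 0.045
```

Emit:
play_rows:
  series:
    - {"gripper": 48, "xyz": [-0.3, -1.5, 0], "angular": [0, 0, 0]}

```text
clock: 17.45
eef_pos: [0.4828, -0.0339, 0.2697]
orientation: [0.57, -0.418, 0.57, 0.419]
contact_force: [0.3, 11.6, 2.1]
width: 0.0454
```

Emit:
play_rows:
  series:
    - {"gripper": 48, "xyz": [-0.3, -1.5, 0], "angular": [0, 0, 0]}

```text
clock: 17.55
eef_pos: [0.4826, -0.0348, 0.2698]
orientation: [0.571, -0.418, 0.569, 0.419]
contact_force: [2.7, 23.3, 1.3]
width: 0.0451
```

Emit:
play_rows:
  series:
    - {"gripper": 48, "xyz": [-0.3, -1.0, 0], "angular": [0, 0, 0]}

```text
clock: 17.65
eef_pos: [0.4824, -0.0352, 0.2697]
orientation: [0.571, -0.418, 0.569, 0.419]
contact_force: [6.2, 28.3, 0.5]
width: 0.0453
```

The locked stop is reached: 28 N at the heading expected. I'll back off, lift and retreat.

Emit:
play_rows:
  series:
    - {"gripper": 48, "xyz": [2, 6, 0], "angular": [0, 0, 0]}
    - {"gripper": 48, "xyz": [2, 6, 0], "angular": [0, 0, 0]}
    - {"gripper": 48, "xyz": [1, 3, 0], "angular": [0, 0, 0]}
    - {"gripper": 48, "xyz": [0, 0, 10], "angular": [0, 0, 0]}
    - {"gripper": 48, "xyz": [0, 0, 25], "angular": [0, 0, 0]}
    - {"gripper": 48, "xyz": [0, 0, 35], "angular": [0, 0, 0]}
    - {"gripper": 48, "xyz": [0, 0, 35], "angular": [0, 0, 0]}
    - {"gripper": 48, "xyz": [0, 0, 25], "angular": [0, 0, 0]}
    - {"gripper": 48, "xyz": [-15, 35, 0], "angular": [0, 0, 0]}
    - {"gripper": 48, "xyz": [-15, 35, 0], "angular": [0, 0, 0]}
    - {"gripper": 48, "xyz": [-15, 35, 0], "angular": [0, 0, 0]}
    - {"gripper": 48, "xyz": [-15, 35, 0], "angular": [0, 0, 0]}

```text
clock: 18.85
eef_pos: [0.4263, 0.1193, 0.4005]
orientation: [0.57, -0.419, 0.57, 0.418]
contact_force: [1.2, 0.0, 0.6]
width: 0.0452
```

Emit:
play_rows:
  series:
    - {"gripper": 48, "xyz": [-15, 35, 0], "angular": [0, 0, 0]}
    - {"gripper": 48, "xyz": [-15, 35, 0], "angular": [0, 0, 0]}
    - {"gripper": 48, "xyz": [-15, 35, 0], "angular": [0, 0, 0]}
    - {"gripper": 48, "xyz": [-15, 35, 0], "angular": [0, 0, 0]}
    - {"gripper": 48, "xyz": [0, 0, 0], "angular": [0, 0, 0]}
    - {"gripper": 48, "xyz": [0, 0, 0], "angular": [0, 0, 0]}

```text
clock: 19.45
eef_pos: [0.3669, 0.2585, 0.4002]
orientation: [0.57, -0.419, 0.569, 0.419]
contact_force: [0.4, -0.0, -0.2]
width: 0.0449
```

Run:
```python
from h import *
a=manip.camera("scene")[90:220,160:310];b=manip.camera("top")[170:270,240:370]
cv2.imwrite("pics/c7.png",cv2.convertScaleAbs(np.hstack([cv2.resize(a,(400,346),interpolation=2),cv2.resize(b,(400,346),interpolation=2)]),alpha=1.5))
```

```text
(no output)
```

View pics/c7.png

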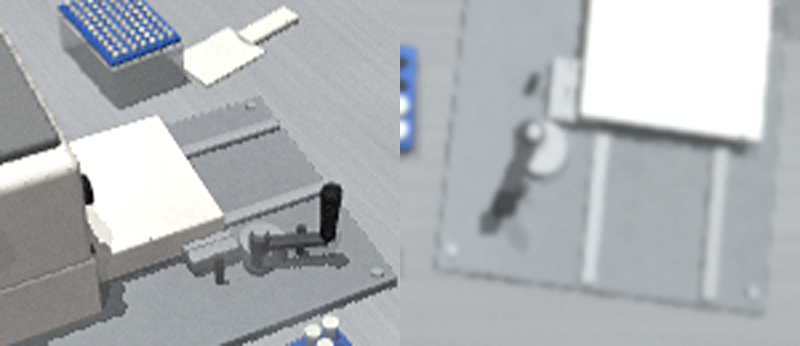

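The last picture shows the tray home, its follower ahead of the cam, and the lever back at the handle position expected for q ≈ 2.4–2.45. The arm is clear and the other things haven't moved.

```bash
python3 -c "
from station import manip
print(manip.close_job())"
```

```text
the job is handed in; nothing more can be done
None
```

The tray is locked in under the sealing head, and the job is handed in at about 19.6 s of the 67 s allowed.

- **Lever released:** I swung it forward between the open fingers until it met its stop. I pressed harder there than needed, about 46 N at the fingertips, where 24 N already showed contact.
- **Tray pushed home:** I pushed its front with the closed fingertips, moving it about 91 mm. It met its stop at about 23 N, at the predicted position.
- **Lever locked:** I pushed it back until the force rose to 28 N at the heading expected for the locked stop. Then I backed off, lifted and moved clear.

The last pictures show the tray home, the cam behind the follower block, and the lever at about 2.4–2.45 rad. In those pictures, the bench items in view had not moved; the PCR rack, the tube stand and most of the tube rack were out of frame. The robot never went near the microplate, which is now hidden under the head. No check failed or disagreed.

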